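# Comb the splayed needles into their tray

## Task

Take the wooden rake from its cradle and comb it through the mahogany tray, so that all four knitting needles lie flat and parallel down in the grooves; move the needles only with the rake, never with the gripper itself. Then set the rake back upright in both notches of its cradle and let go, leaving the collector's other things and the cabinet door alone.

Things in the scene. Friction and masses are not known exactly. Their poses are not given: they have to be found in the camera images.
- tray: Fixed mahogany tray, 212 (x) by 204 (y) mm, 34 high. Origin: centre of its underside. Groove floor at z 14; inside x -100..100, y -90..90. Pale flat-topped ridges, 12 wide, along x at y = 0, +-32, +-64, crests at z 21. Six grooves at y = +-16, +-48, +-80 (20 wide); a needle has 5 mm play each side. x points away from the robot within 0.25 rad. Left or right of the cradle.
- tray_start (a point): Point at tray x -86, y 0, on the ridge crests (z 21): the strip x < -73 mm inside the near wall is free of needles, room to lower the tines. From here the rake, moved along tray +x with each tine over a ridge and the tips about 3 mm above the crests, pushes the splayed ends sideways back into the grooves and slides the needles towards the far wall.
- tray_stop (a point): Point at tray x +88, y 0, on the ridge crests (z 21), 12 mm short of the far wall: end of the combing stroke.
- rake: Wooden rake, about 160 g. Origin: centre of the underside of its head bar, z up. Bar 16 (x) by 200 (y) by 14 mm (z 0..14). Five round brass tines, diameter 11, hang at y = 0, +-32, +-64, one per ridge of the tray, tips at z -30. Grip on top, see rake_grip. Same either way round. Starts seated in the cradle, turned like it to 0.03 rad.
- rake_grip (a point): Place to pinch the rake, 44 mm above its origin: the dark upright grip block, 20 mm thick (rake x) by 50 mm wide (rake y), z 14 to 64 mm. Pinch from above, the fingers closing across the 20 mm, along the rake's x.
- cradle: Fixed mahogany rake cradle, base 80 (x) by 206 (y) by 8 mm. Origin: centre of its underside. Two posts at y +-88, 14 thick, each with an open-topped notch: floor at z 50, x -12..12, cheeks to z 66. Seated, the rake's bar lies in both notches, rake origin 50 above the cradle's, tines hanging between the posts. x points away from the robot within 0.25 rad. Left or right of the tray.
- needle1: First of four equal knitting needles: straight lavender rod, diameter 10 mm, length 140, round ends, 25 g. Origin = centre of the gilt-capped round end; +x runs along the rod. Starts in the tray: capped end at tray x -60, y 48 (+-5), plain end splayed sideways up to 0.25 rad over the ridges. In a groove its axis is 5 above the groove floor, on a crest 12 above.
- needle1_cap (a point): Centre of the gilt-capped end of needle1 (its body's origin).
- needle1_tip (a point): Centre of the plain rounded end of needle1, 130 mm from the capped end's centre.
- needle2: Second of four equal knitting needles: straight lavender rod, diameter 10 mm, length 140, round ends, 25 g. Origin = centre of the gilt-capped round end; +x runs along the rod. Starts in the tray: capped end at tray x -60, y 16 (+-5), plain end splayed sideways up to 0.25 rad over the ridges. In a groove its axis is 5 above the groove floor, on a crest 12 above.
- needle2_cap (a point): Centre of the gilt-capped end of needle2 (its body's origin).
- needle2_tip (a point): Centre of the plain rounded end of needle2, 130 mm from the capped end's centre.
- needle3: Third of four equal knitting needles: straight lavender rod, diameter 10 mm, length 140, round ends, 25 g. Origin = centre of the gilt-capped round end; +x runs along the rod. Starts in the tray: capped end at tray x -60, y -16 (+-5), plain end splayed sideways up to 0.25 rad over the ridges. In a groove its axis is 5 above the groove floor, on a crest 12 above.
- needle3_cap (a point): Centre of the gilt-capped end of needle3 (its body's origin).
- needle3_tip (a point): Centre of the plain rounded end of needle3, 130 mm from the capped end's centre.
- needle4: Fourth of four equal knitting needles: straight lavender rod, diameter 10 mm, length 140, round ends, 25 g. Origin = centre of the gilt-capped round end; +x runs along the rod. Starts in the tray: capped end at tray x -60, y -48 (+-5), plain end splayed sideways up to 0.25 rad over the ridges. In a groove its axis is 5 above the groove floor, on a crest 12 above.
- needle4_cap (a point): Centre of the gilt-capped end of needle4 (its body's origin).
- needle4_tip (a point): Centre of the plain rounded end of needle4, 130 mm from the capped end's centre.
- lavender_thimble: Loose lavender porcelain thimble, 25 mm wide, 28 mm high; bystander. Origin at the centre of its underside.
- gilt_thimble: Loose gilt brass thimble, 25 mm wide, 28 mm high; bystander. Origin at the centre of its underside.
- onyx_egg: Loose black onyx egg with a flat foot, 42 mm wide, 52 mm high; bystander. Origin at the centre of its underside.
- spoon_rest: Loose silver salt spoon rest, 50 by 100 mm, 14 mm high; bystander. Origin at the centre of its underside.
- crystal_bird: Loose frosted crystal bird on a 56 mm round foot, about 83 mm high; bystander. Origin at the centre of its underside.
- cabinet_door0_handle (a point): Cut glass knob on the ajar door of the mahogany cabinet (220 mm high) at the robot's far right; bystander, leave the door as it stands.
Mind the look-alikes: they are no part of the job. Leave any pink look-alike of the cradle alone.

How it is judged:
On the way, in this order (a step that is already met when the one before it is completed fails the run):
1. the rake is held, lifted clear of the cradle (contact force between the fingers and rake above 0.5 N and z of rake in the frame of cradle above 0.07 m), for 0.1 s.
2. with the rake still in the gripper, all four needles lie in grooves (contact force between the fingers and rake above 0.5 N and height (world z) of needle1_cap between 0.014 and 0.0225 m and height (world z) of needle1_tip between 0.014 and 0.0225 m and angle between the x axis of each of needle1, needle2, needle3, needle4 and the x axis of tray, either way round below 0.1 rad and horizontal distance between each of needle1_cap, needle1_tip, needle2_cap, needle2_tip, needle3_cap, needle3_tip, needle4_cap, needle4_tip and tray below 0.138 m and height (world z) of needle2_cap between 0.014 and 0.0225 m and height (world z) of needle2_tip between 0.014 and 0.0225 m and height (world z) of needle3_cap between 0.014 and 0.0225 m and height (world z) of needle3_tip between 0.014 and 0.0225 m and height (world z) of needle4_cap between 0.014 and 0.0225 m and height (world z) of needle4_tip between 0.014 and 0.0225 m), for 0.2 s.
At the end, for the whole second after the job is handed in: All four needles at rest in the tray, both ends down in a groove (end centres under 8.5 mm above its floor), within 0.1 rad of the grooves; the rake at rest in both cradle notches: 8 mm across, 14 mm along, 4 mm in height, upright to 0.1 rad, in line to 0.12 rad (height (world z) of needle1_cap between 0.014 and 0.0225 m and height (world z) of needle1_tip between 0.014 and 0.0225 m and angle between the x axis of each of needle1, needle2, needle3, needle4 and the x axis of tray, either way round below 0.1 rad and horizontal distance between each of needle1_cap, needle1_tip, needle2_cap, needle2_tip, needle3_cap, needle3_tip, needle4_cap, needle4_tip and tray below 0.138 m and height (world z) of needle2_cap between 0.014 and 0.0225 m and height (world z) of needle2_tip between 0.014 and 0.0225 m and height (world z) of needle3_cap between 0.014 and 0.0225 m and height (world z) of needle3_tip between 0.014 and 0.0225 m and height (world z) of needle4_cap between 0.014 and 0.0225 m and height (world z) of needle4_tip between 0.014 and 0.0225 m and linear speed of each of needle1, needle2, needle3, needle4, rake below 0.02 m/s and x of rake in the frame of cradle between -0.008 and 0.008 m and y of rake in the frame of cradle between -0.014 and 0.014 m and z of rake in the frame of cradle between 0.046 and 0.054 m and angle between rake's own z axis and vertical below 0.1 rad and angle between the y axis of rake and the y axis of cradle, either way round below 0.12 rad); the robot touches nothing.
It fails at once if the robot itself touches a needle (contact force between any of the fingers, the arm and needle1 above 0.3 N or contact force between any of the fingers, the arm and needle2 above 0.3 N or contact force between any of the fingers, the arm and needle3 above 0.3 N or contact force between any of the fingers, the arm and needle4 above 0.3 N).
It fails at once if a bystander or the cabinet door is pushed more than 20 mm (distance of any of lavender_thimble, gilt_thimble, onyx_egg, spoon_rest, crystal_bird, cabinet_door0_handle from where it was at the start of the episode above 0.02 m).
It also fails if it takes over 61 s, if anything falls off the work surface, if the arm or the gripper's body presses on something with over 40 N, if the wrist force passes 120 N, or if a joint passes its speed limit or range.

## Robot

A 7-joint arm with a two-finger parallel gripper is mounted at the origin on the work surface. World frame = base frame: x ahead of the robot, y to its left, z up, the work surface at z = 0. Lengths are in m, angles in rad, forces in N, time in s.
With the tool pointing down it reaches from about 0.425 to 0.875 m from the base axis. Payload 4.7 kg.
Tool frame: the origin (TCP) lies at the very end of the fingers, on their centre line; the grasp point (between the pads) lies 19 mm behind it (manip.grip_depth is the distance from the TCP to the grasp point, in m); z points along the fingers, y is the direction in which the jaws open and shut (so a half turn about z gives the same grasp; the last joint's range is limited). The gripper opens to 87 mm and grips with 3 to 60 N. Pads are 19 mm wide; open, the fingers measure 117 mm over their backs; the gripper's body (75 mm by 190 mm) begins 51 mm behind the grasp point.
Start: joints at [-1.247, 0.321, -0.07, 1.45, 0.023, 1.371, -0.057], TCP at [0.198, 0.619, 0.223] pointing down, gripper open.
Joint ranges: [-2.86, 2.86], [-0.3, 2.09], [-1.38, 1.24], [0.06, 2.45], [-1.56, 4.7], [0.09, 2.05], [-2.69, 2.69]. Speed limits (rad/s): [2.57, 2.57, 3.14, 3.14, 3.14, 3.14, 3.14].

## Interface

Orientations are given as a unit quaternion [w, x, y, z].
In Python, from cell import telemetry, imaging, manip gives the robot as it stands. The module is installed in compiled form; this text tells all that it offers.
- The arm moves only by the tool jog_arm, never from a script. Its argument "deltas" is one flat list of numbers, 7 for each row, row after row: the shift along the tool's x, y, z in m, then the turn, a rotation vector about the tool's x, y, z in degrees, then the opening, from -1 (shut) to 1 (fully open). A call has 1 to 20 rows; each row is the pose to reach, as a shift and turn from the pose commanded when the call began, along the tool's axes at that moment; what a row does not reach only later rows make up. A row lasts 1/8 s, in which the tool goes at most 62.5 mm and 10.7 degrees, less where a joint would pass 70% of its speed; a pose out of reach is approached as far as the arm can. A call with a gripper value outside its range is refused whole. The fingers move at their own pace and stop on an object; "newtons" is the grip in N (left out, the last holds). Time passes only in rows, so rows that repeat a pose let the fingers close. It gives the time, the measured TCP pose, the force and the opening at its end, in the units of the state.
- telemetry.get_obs(): the state, without advancing time (a new reading comes with each control period).
- imaging.snapshot(name): name is "scene" or "side" or "wrist"; returns the picture (384x512x3 uint8, red, green, blue); there is no depth.
- imaging.camera_info(name): a dict with "K" (3x3 intrinsics, pixels), "k1" (the pictures are not rectified: a ray, as slopes to the right and down, at radius r is drawn at 1 + k1 r^2 times it, then the intrinsics apply), "world_from_camera" (4x4, takes a point from camera to world coordinates); the wrist camera has in their place "mount" (4x4, takes a point from camera to tool coordinates, whose origin is the TCP and whose axes are the flange's). Camera axes: x right, y down, z forward; pixel columns grow to the right and rows downward; lengths in m; the calibration is good to about 2 mm. A picture is of the moment at which its call begins: read the wrist's pose just before it. camera_info takes no time and is no camera call.
- manip.finish_job(): hands the job in, once; it reports no verdict.
Trained networks look in the newest picture that a camera, given by its name, has taken for a name from the list of things; names that differ only in an ending like _2 or _b are one class to them, and where a whole thing is asked for, a point or a joint stands for the part that bears it (a point fixed in the world has none). Each returns a list of dicts, best first, with "p" (0 to 1); they miss things now and then, are a little off and sometimes report something else, mostly with a low value. They report only what shows in the picture. A call takes as long as a camera call. They do not tell look-alikes from the thing itself.
- imaging.recognise(label, camera): "point" ([x, y, z] in m, in world coordinates, good to about 4 mm: the middle of the surface that is visible of it).
- imaging.place_of(label, camera): "point" ([x, y, z] in m, in world coordinates, good to about 4 mm: a listed point, or the origin of a listed thing).
The state is a dict: "time_s": time; "joints": joint angles; "qvel": joint speeds; "joint_efforts": joint torques, N m; "ee_pos": TCP position; "tool_rot": TCP orientation; "force": force on the tool from outside, world axes, zero at the start; "torque": the same for the moment, N m; "gripper_width": finger opening in m.
Only numpy, scipy, OpenCV 4.12 (cv2) and the standard library are available. Lean on these libraries where they do the work, as an engineer would, in place of code of your own. Each camera call takes 0.05 s, during which the arm holds its last target.

## Working session

There is one attempt and no reset: what is moved stays moved. The work goes in short steps, Python scripts to look and compute and a tool call to move; the robot and the scene stay as the last step left them, time stands still between calls to the robot, and variables do not carry over. Pictures are saved under pics/ and viewed, and the job is handed in when it is done.

Besides the shell and the picture viewer there is one more tool, called after "Request:" as name(argument=value, ...), one argument or row to a line, values as JSON. jog_arm: Moves the arm, as the interface text tells. Its arguments: {"type":"object","properties":{"deltas":{"type":"array"},"newtons":{"type":"number"}},"required":["deltas"]}

```bash
mkdir -p pics; ls; python3 - <<'E'
from cell import telemetry, imaging, manip
import cv2
o=telemetry.get_obs(); print(o['time_s'],o['ee_pos'],o['tool_rot'],o['gripper_width'],manip.grip_depth)
for n in ['scene','side','wrist']:
    im=imaging.snapshot(n); cv2.imwrite(f'pics/{n}0.png',im[:,:,::-1])
    print(n,imaging.camera_info(n))
for n in ['scene','side']:
    for l in ['tray','cradle','rake_grip','rake','needle1_cap','needle1_tip','tray_start','tray_stop']:
        print(n,l,[(round(d['p'],2),[round(float(x),4) for x in d['point']]) for d in imaging.place_of(l,n)])
print(telemetry.get_obs()['time_s'])
E
```

```text
pics
0.0 [0.19804193 0.61851943 0.22145559] [-8.44354914e-05  1.54249785e-01  9.88031427e-01 -9.46287240e-04] 0.086593293399752 0.0187
scene {'K': array([[349.02566424,   0.        , 256.16619798],
       [  0.        , 349.02566424, 193.26112101],
       [  0.        ,   0.        ,   1.        ]]), 'k1': -0.012618563949165242, 'world_from_camera': array([[-0.52260139,  0.64831358, -0.55369422,  1.10899539],
       [ 0.8524995 ,  0.38859396, -0.34962742,  0.36955988],
       [-0.01150598, -0.65473982, -0.75576675,  0.95763628],
       [ 0.        ,  0.        ,  0.        ,  1.        ]])}
side {'K': array([[436.25301793,   0.        , 259.31303641],
       [  0.        , 436.25301793, 189.28693758],
       [  0.        ,   0.        ,   1.        ]]), 'k1': -0.1113767314866769, 'world_from_camera': array([[ 0.73232842, -0.38551379,  0.56131471, -0.27941013],
       [-0.68092785, -0.42147024,  0.59891577, -0.85391751],
       [ 0.00568716, -0.82081786, -0.57116171,  0.9454517 ],
       [ 0.        ,  0.        ,  0.        ,  1.        ]])}
wrist {'K': array([[319.87807279,   0.    
[... 1259 characters left out ...]
])]
side cradle [(0.95, [0.2714, 0.443, -0.001]), (0.85, [0.3508, 0.2049, 0.0007]), (0.69, [0.2992, -0.2437, -0.0008]), (0.67, [0.5632, 0.1695, 0.0012]), (0.61, [0.4944, -0.1608, 0.0277]), (0.46, [0.4529, -0.3887, -0.0019])]
side rake_grip [(0.8, [0.5686, 0.1751, 0.0964]), (0.41, [0.5005, -0.16, 0.0231])]
side rake [(0.86, [0.5666, 0.1744, 0.0463]), (0.45, [0.6472, 0.3844, 0.001])]
side needle1_cap [(0.65, [0.5225, -0.2508, 0.0225]), (0.63, [0.4902, -0.1599, 0.0281])]
side needle1_tip [(0.73, [0.7834, 0.0106, -0.0015]), (0.44, [0.6175, -0.1028, 0.0275])]
side tray_start [(0.83, [0.4857, -0.211, 0.0177])]
side tray_stop [(0.64, [0.6559, -0.1686, 0.0199]), (0.41, [0.564, 0.1701, 0.0017])]
0.95
```

View pics/scene0.png

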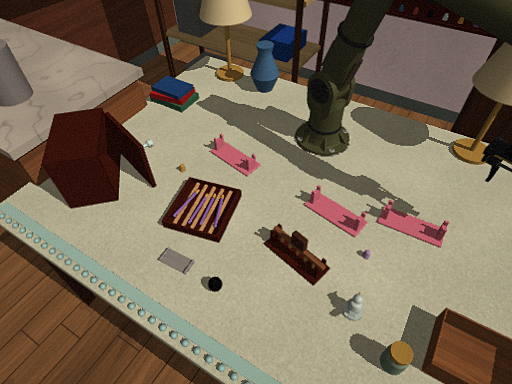

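View pics/side0.png

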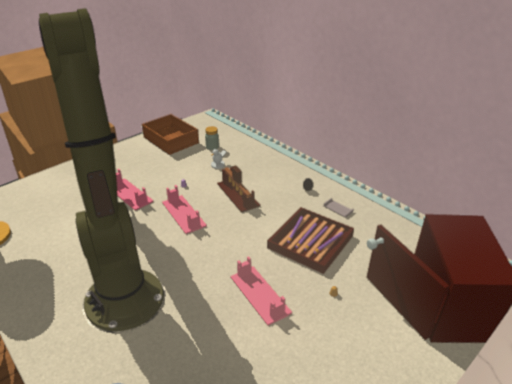

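View pics/wrist0.png

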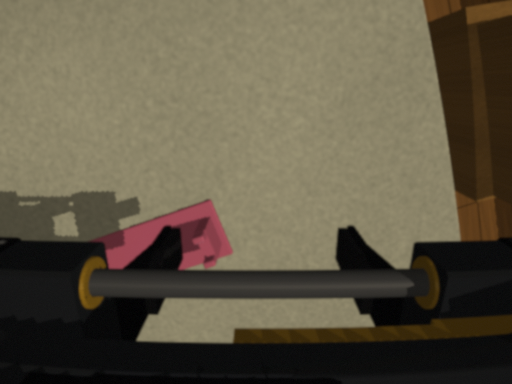

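```bash
cat > h.py <<'E'
import numpy as np, cv2
from scipy.spatial.transform import Rotation as R
from cell import telemetry, imaging, manip
def obs():
    o=telemetry.get_obs(); q=o['tool_rot']; return o, np.array(o['ee_pos']), R.from_quat([q[1],q[2],q[3],q[0]])
def Rdown(th):  # tool y along azimuth th, z down
    y=np.array([np.cos(th),np.sin(th),0]); z=np.array([0,0,-1.]); x=np.cross(y,z)
    return R.from_matrix(np.c_[x,y,z])
def delta(p,th,ps=None,Rs=None):
    o,p0,R0=obs()
    if ps is not None: p0=np.array(ps)
    if Rs is not None: R0=Rs
    d=R0.inv().apply(np.array(p)-p0); r=(R0.inv()*Rdown(th)).as_rotvec(degrees=True)
    return np.round(np.r_[d,r],4)
def cam(n):
    i=imaging.camera_info(n); K=i['K'];k1=i['k1']
    if n=='wrist':
        o,p,Rr=obs(); T=np.eye(4);T[:3,:3]=Rr.as_matrix();T[:3,3]=p; W=T@i['mount']
    else: W=i['world_from_camera']
    return K,k1,W
def proj(P,c):
    K,k1,W=c; P=np.atleast_2d(P); q=(P-W[:3,3])@W[:3,:3]; s=q[:,:2]/q[:,2:]
    s=s*(1+k1*(s**2).sum(1,keepdims=True)); return s@K[:2,:2].T+K[:2,2]
def unproj(uv,z,c):
    K,k1,W=c; uv=np.atleast_2d(uv).astype(float); d=(uv-K[:2,2])/np.array([K[0,0],K[1,1]]); s=d.copy()
    for _ in range(20): s=d/(1+k1*(s**2).sum(1,keepdims=True))
    v=np.c_[s,np.ones(len(s))]@W[:3,:3].T; t=(np.asarray(z)-W[2,3])/v[:,2]
    return W[:3,3]+v*t[:,None]
E
python3 - <<'E'
from h import *
print(obs()[0]['joints'],delta([.58,.12,.27],.29))
E
```

```text
[-1.24690763  0.3210082  -0.07010268  1.45050864  0.02259756  1.37082642
 -0.05688281] [-5.15800e-01 -3.58900e-01 -4.74000e-02  3.10000e-03  1.20000e-03
  5.56368e+01]
```

Request:
jog_arm(
  deltas=[-0.516, -0.359, -0.047, 0, 0, 55.6, 1, -0.516, -0.359, -0.047, 0, 0, 55.6, 1, -0.516, -0.359, -0.047, 0, 0, 55.6, 1, -0.516, -0.359, -0.047, 0, 0, 55.6, 1, -0.516, -0.359, -0.047, 0, 0, 55.6, 1, -0.516, -0.359, -0.047, 0, 0, 55.6, 1, -0.516, -0.359, -0.047, 0, 0, 55.6, 1, -0.516, -0.359, -0.047, 0, 0, 55.6, 1, -0.516, -0.359, -0.047, 0, 0, 55.6, 1, -0.516, -0.359, -0.047, 0, 0, 55.6, 1, -0.516, -0.359, -0.047, 0, 0, 55.6, 1, -0.516, -0.359, -0.047, 0, 0, 55.6, 1, -0.516, -0.359, -0.047, 0, 0, 55.6, 1],
)

```text
time_s: 2.58
ee_pos: [0.5793, 0.1221, 0.2694]
tool_rot: [-0.001, 0.596, 0.803, 0.0]
force: [-0.5, -0.1, -0.9]
gripper_width: 0.087
```

```bash
python3 - <<'E'
from h import *
c=cam('wrist'); im=imaging.snapshot('wrist'); cv2.imwrite('pics/w1.png',im[:,:,::-1]); np.savez('w1.npz',im=im,K=c[0],k1=c[1],W=c[2])
for l in ['cradle','rake','rake_grip']:
    print(l,[(round(d['p'],2),[round(float(x),4) for x in d['point']]) for d in imaging.place_of(l,'wrist')])
print(delta([.585,-.24,.29],-.1),obs()[0]['time_s'])
E
```

```text
cradle [(0.81, [0.3482, 0.2067, 0.0021]), (0.61, [0.5646, 0.1674, 0.0005])]
rake []
rake_grip [(0.78, [0.5698, 0.1753, 0.0927])]
[-3.47400e-01 -9.92000e-02 -2.06000e-02 -2.80000e-03 -2.78000e-02
  2.25151e+01] 2.775
```

View pics/w1.png

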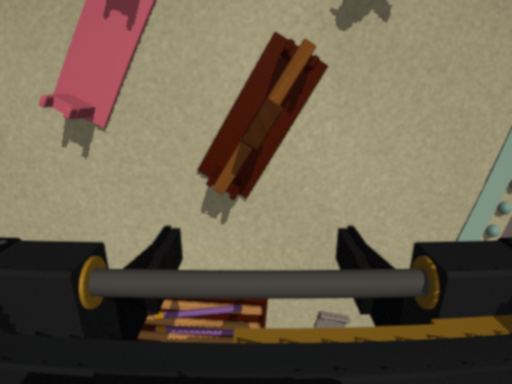

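```bash
python3 - <<'E'
from h import *
print(delta([.583,-.24,.28],.24))
E
```

```text
[-3.4680e-01 -1.0110e-01 -1.0600e-02  1.9000e-03 -2.7700e-02  3.0345e+00]
```

Request:
jog_arm(
  deltas=[-0.347, -0.101, -0.011, 0, 0, 3, 1, -0.347, -0.101, -0.011, 0, 0, 3, 1, -0.347, -0.101, -0.011, 0, 0, 3, 1, -0.347, -0.101, -0.011, 0, 0, 3, 1, -0.347, -0.101, -0.011, 0, 0, 3, 1, -0.347, -0.101, -0.011, 0, 0, 3, 1, -0.347, -0.101, -0.011, 0, 0, 3, 1, -0.347, -0.101, -0.011, 0, 0, 3, 1],
)

```text
time_s: 3.78
ee_pos: [0.5832, -0.2403, 0.2803]
tool_rot: [-0.0, 0.618, 0.786, 0.0]
force: [-0.2, -0.2, -0.5]
gripper_width: 0.0869
```

```bash
python3 - <<'E'
from h import *
c=cam('wrist'); im=imaging.snapshot('wrist'); cv2.imwrite('pics/w2.png',im[:,:,::-1]); np.savez('w2.npz',im=im,K=c[0],k1=c[1],W=c[2])
for l in ['tray','tray_start','tray_stop']:
    print(l,[(round(d['p'],2),[round(float(x),4) for x in d['point']]) for d in imaging.place_of(l,'wrist')])
o,p,r=obs();print(p,o['time_s'],o['qvel'])
t=cv2.resize(im[:260],None,fx=1.5,fy=1.5,interpolation=cv2.INTER_CUBIC);cv2.imwrite('pics/w2b.png',t[:,:,::-1])
E
```

```text
tray [(0.79, [0.5718, -0.1907, 0.0025])]
tray_start [(0.67, [0.4856, -0.2102, 0.0226])]
tray_stop [(0.75, [0.6588, -0.1726, 0.0248]), (0.31, [0.5046, -0.1887, 0.0154]), (0.17, [0.4968, -0.1581, 0.0321])]
[ 0.58349242 -0.23939132  0.28050066] 3.975 [ 2.59559134e-03  1.54296731e-03  6.58381056e-03  6.19707344e-05
  3.98930135e-03 -9.21705822e-04  2.93424622e-03]
```

View pics/w2b.png

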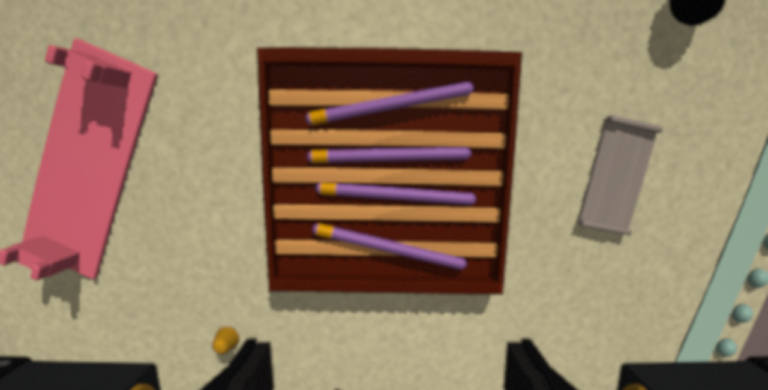

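```bash
python3 - <<'E'
from h import *
from scipy.optimize import least_squares
def load(f):
    d=np.load(f); return d['im'],(d['K'],float(d['k1']),d['W'])
im,c=load('w2.npz')
px=np.array([[258,48],[521,52],[503,293],[270,291]],float)/1.5-1/6
g=cv2.cvtColor(im,cv2.COLOR_RGB2GRAY)
px=cv2.cornerSubPix(g,px.astype(np.float32).reshape(-1,1,2),(4,4),(-1,-1),(3,50,.01)).reshape(-1,2); print(px*1.5)
M=np.array([[-.106,.102],[.106,.102],[.106,-.102],[-.106,-.102]])
def W(q,P,z):
    cs,s=np.cos(q[2]),np.sin(q[2]); return np.c_[q[0]+P[:,0]*cs-P[:,1]*s,q[1]+P[:,0]*s+P[:,1]*cs,np.full(len(P),z)]
r=least_squares(lambda q:(proj(W(q,M,.034),c)-px).ravel(),[.57,-.19,.24]); print('rim',r.x,r.fun.round(1))
# ridges
hsv=cv2.cvtColor(im,cv2.COLOR_RGB2HSV); m=cv2.inRange(hsv,(5,90,140),(20,200,255))
cv2.imwrite('pics/m.png',m)
n,lab,st,ce=cv2.connectedComponentsWithStats(m)
bx=[(st[i].tolist(),ce[i].round(1).tolist()) for i in range(1,n) if st[i][4]>60]; print(bx)
# overlay
q=r.x; v=im[:,:,::-1].copy(); v=cv2.resize(v,None,fx=1.5,fy=1.5)
def dr(P,z,col):
    u=proj(W(q,np.array(P),z),c)*1.5+.25
    cv2.polylines(v,[np.round(u*8).astype(np.int32)],True,col,1,cv2.LINE_AA,3)
dr(M,.034,(0,255,0))
for y in (-.064,-.032,0,.032,.064): dr([[-.1,y-.006],[.1,y-.006],[.1,y+.006],[-.1,y+.006]],.021,(255,255,0))
cv2.imwrite('pics/w2o.png',cv2.resize(v[40:320,200:560],None,fx=2,fy=2))
im,c=load('w1.npz')
cv2.imwrite('pics/w1b.png',cv2.resize(im[10:220,170:350],None,fx=3,fy=2.8,interpolation=cv2.INTER_CUBIC)[:,:,::-1])
E
```

```text
[[256.2873    47.558144]
 [521.24493   51.717598]
 [501.66278  293.38574 ]
 [267.91852  289.84723 ]]
rim [ 0.57005174 -0.19180281  0.22269807] [-0.5 -0.7  0.4 -0.4  0.5  0.8 -0.3  0.8]
[([180, 60, 91, 10, 725], [217.0, 64.1]), ([305, 62, 32, 10, 244], [322.9, 67.0]), ([181, 86, 154, 12, 1405], [257.6, 91.6]), ([182, 112, 152, 16, 1397], [256.0, 117.0]), ([183, 136, 149, 12, 1312], [255.4, 141.3]), ([184, 160, 59, 10, 407], [208.1, 164.8]), ([268, 161, 62, 10, 407], [304.9, 165.2]), ([141, 217, 19, 19, 67], [147.9, 223.4]), ([298, 327, 76, 2, 81], [336.1, 327.6])]
```

View pics/w2o.png

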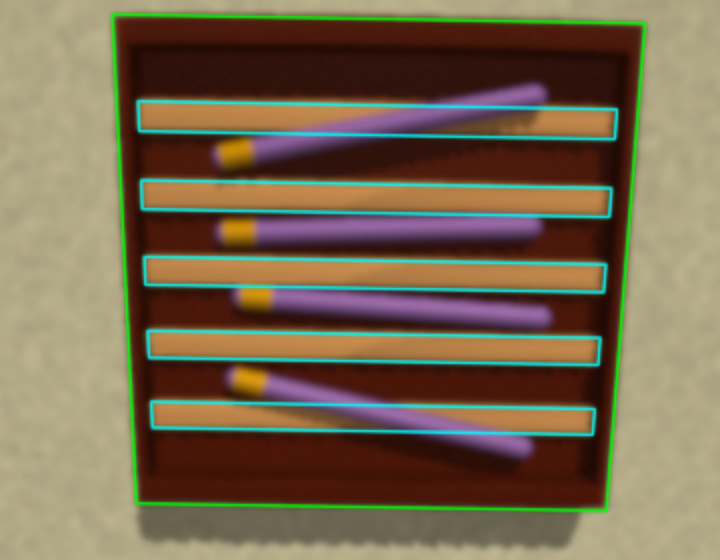

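View pics/w1b.png

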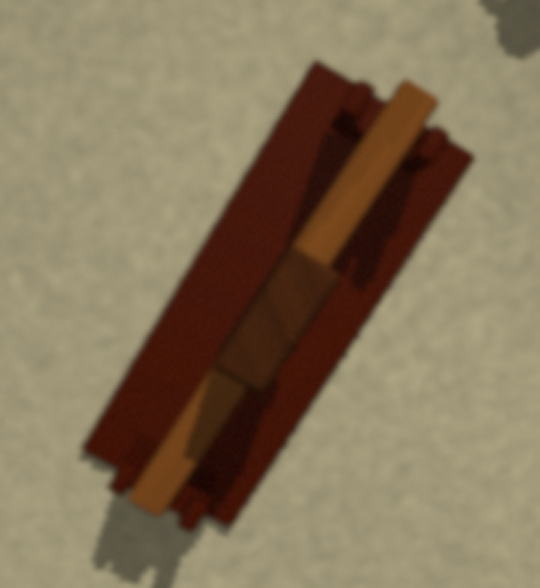

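```bash
python3 - <<'E'
from h import *
from scipy.optimize import least_squares
d=np.load('w1.npz'); im=d['im'];c=(d['K'],float(d['k1']),d['W'])
def full(a): return (np.array(a,float)+.5)/[3,2.8]-.5+[170,10]
B=full([[316,62],[473,157],[228,532],[84,456]]); MB=np.array([[-.04,.103],[.04,.103],[.04,-.103],[-.04,-.103]])
A=full([[405,80],[438,102],[160,517],[130,503]]); MA=np.array([[-.008,.1],[.008,.1],[.008,-.1],[-.008,-.1]])
G=full([[298,248],[340,272],[262,390],[216,370]]); MG=np.array([[-.01,.025],[.01,.025],[.01,-.025],[-.01,-.025]])
def W(q,P,z):
    cs,s=np.cos(q[2]),np.sin(q[2]); return np.c_[q[0]+P[:,0]*cs-P[:,1]*s,q[1]+P[:,0]*s+P[:,1]*cs,np.full(len(P),z)]
for n,M,u,z in (('base',MB,B,.008),('bar',MA,A,.064),('grip',MG,G,.114)):
    r=least_squares(lambda q:(proj(W(q,M,z),c)-u).ravel(),[.57,.17,-.21]); print(n,r.x.round(4),r.fun.round(1))
E
```

```text
base [ 0.5669  0.1659 -0.2371] [-1.  -0.2  1.   0.6  1.3  0.3 -1.3 -0.6]
bar [ 0.5674  0.1707 -0.2618] [-0.3 -0.7  1.  -0.2  0.4  1.4 -1.1 -0.2]
grip [ 0.5679  0.1718 -0.2567] [-1.7 -1.6  1.7  0.9  0.9  2.  -0.9 -1.2]
```

```bash
python3 - <<'E'
from h import *
print(delta([.568,.171,.18],-.255),obs()[0]['joints'])
E
```

```text
[ 4.02100e-01  8.31000e-02  1.00900e-01  1.06000e-02 -5.54000e-02
  2.84484e+01] [-0.19715197  0.29989501  0.69446621  1.43539386 -0.19203445  1.4749772
  0.73513103]
```

Request:
jog_arm(
  deltas=[0.402, 0.083, 0.101, 0, 0, 28.4, 1, 0.402, 0.083, 0.101, 0, 0, 28.4, 1, 0.402, 0.083, 0.101, 0, 0, 28.4, 1, 0.402, 0.083, 0.101, 0, 0, 28.4, 1, 0.402, 0.083, 0.101, 0, 0, 28.4, 1, 0.402, 0.083, 0.101, 0, 0, 28.4, 1, 0.402, 0.083, 0.101, 0, 0, 28.4, 1, 0.402, 0.083, 0.101, 0, 0, 28.4, 1, 0.402, 0.083, 0.101, 0, 0, 28.4, 1],
)

```text
time_s: 5.1
ee_pos: [0.5685, 0.1689, 0.1797]
tool_rot: [0.0, 0.792, 0.611, -0.0]
force: [0.1, -0.6, -0.2]
gripper_width: 0.0871
```

```bash
python3 - <<'E'
from h import *
c=cam('wrist'); im=imaging.snapshot('wrist'); cv2.imwrite('pics/w3.png',im[:,:,::-1])
o,p,r=obs();print(p,r.as_matrix().round(4).tolist(),delta([.5678,.171,.072],-.255),o['time_s'])
E
```

```text
[0.56889918 0.16763019 0.18002307] [[0.2554, 0.9668, 0.0008], [0.9668, -0.2554, -0.0005], [-0.0003, 0.0009, -1.0]] [ 0.003  -0.002   0.108   0.0518  0.0187 -0.1868] 5.15
```

View pics/w3.png

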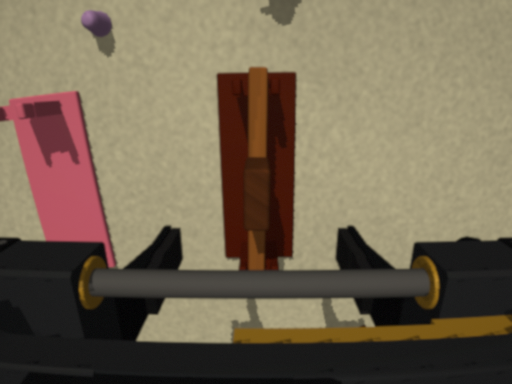

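Request:
jog_arm(
  deltas=[0.003, -0.001, 0.04, 0, 0, 0, 1, 0.003, -0.001, 0.08, 0, 0, 0, 1, 0.003, -0.001, 0.1, 0, 0, 0, 1, 0.003, -0.001, 0.108, 0, 0, 0, 1, 0.003, -0.001, 0.108, 0, 0, 0, 1],
  newtons=40,
)

```text
time_s: 5.78
ee_pos: [0.5691, 0.1715, 0.0722]
tool_rot: [0.0, 0.792, 0.61, 0.0]
force: [0.9, 0.0, 0.6]
gripper_width: 0.0869
```

Request:
jog_arm(
  deltas=[0, 0, 0, 0, 0, 0, -0.3, 0, 0, 0, 0, 0, 0, -0.6, 0, 0, 0, 0, 0, 0, -1, 0, 0, 0, 0, 0, 0, -1, 0, 0, 0, 0, 0, 0, -1],
  newtons=40,
)

```text
time_s: 6.4
ee_pos: [0.5684, 0.1719, 0.0716]
tool_rot: [-0.0, 0.792, 0.61, 0.0]
force: [0.2, -0.2, -0.2]
gripper_width: 0.0448
```

Request:
jog_arm(
  deltas=[0, 0, 0, 0, 0, 0, -1, 0, 0, 0, 0, 0, 0, -1, 0, 0, 0, 0, 0, 0, -1, 0, 0, 0, 0, 0, 0, -1, 0, 0, 0, 0, 0, 0, -1, 0, 0, 0, 0, 0, 0, -1],
)

```text
time_s: 7.15
ee_pos: [0.5683, 0.1719, 0.0715]
tool_rot: [-0.0, 0.792, 0.611, -0.0]
force: [-1.1, -0.1, 0.5]
gripper_width: 0.0198
```

Request:
jog_arm(
  deltas=[0, 0, -0.02, 0, 0, 0, -1, 0, 0, -0.06, 0, 0, 0, -1, 0, 0, -0.1, 0, 0, 0, -1, 0, 0, -0.1, 0, 0, 0, -1, 0, 0, -0.1, 0, 0, 0, -1],
)

```text
time_s: 7.78
ee_pos: [0.5681, 0.1717, 0.1715]
tool_rot: [-0.0, 0.792, 0.61, -0.0]
force: [-0.6, -0.5, -2.4]
gripper_width: 0.0199
```

```bash
python3 - <<'E'
from h import *
c=cam('wrist'); im=imaging.snapshot('wrist'); cv2.imwrite('pics/w4.png',im[:,:,::-1]);np.savez('w4.npz',im=im,K=c[0],k1=c[1],W=c[2])
o,p,r=obs();print(p,r.as_matrix().round(4).tolist(),delta([.4861,-.211,.14],.2227),o['time_s'],o['gripper_width'])
E
```

```text
[0.56752633 0.17165417 0.170585  ] [[0.2546, 0.9671, -0.0019], [0.9671, -0.2546, -0.0006], [-0.0011, -0.0016, -1.0]] [-3.90700e-01  1.87000e-02  3.10000e-02 -1.06700e-01  3.82000e-02
 -2.75069e+01] 7.825 0.019658613528895225
```

View pics/w4.png

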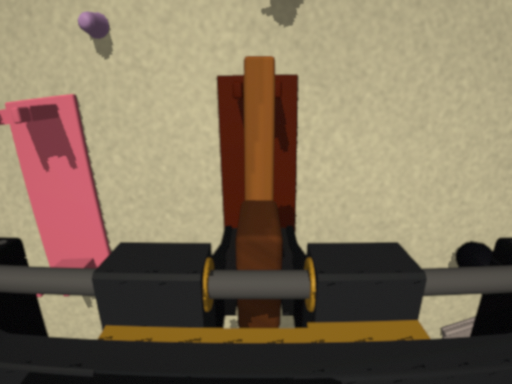

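```bash
python3 - <<'E'
from h import *
d=np.load('w4.npz'); im=d['im'];c=(d['K'],float(d['k1']),d['W'])
g=im[:,250:268,0].astype(float).mean(1); print(g[48:70].round())
T=np.eye(4); i=imaging.camera_info('wrist')
cc=(c[0],c[1],i['mount'])
for v in (56,57,58): print(unproj([[259,v]],[.0076],cc).round(4))
print(unproj([[244.5,100],[273.5,100],[245.5,180],[272.5,180]],[.0076]*4,cc).round(4))
E
```

```text
[186. 187. 187. 187. 188. 188. 185. 173. 154. 145. 141. 138. 135. 135.
 135. 135. 135. 135. 135. 135. 135. 135.]
[[0.0988 0.0001 0.0076]]
[[0.0983 0.0001 0.0076]]
[[0.0978 0.0001 0.0076]]
[[ 0.0771 -0.0074  0.0076]
 [ 0.0771  0.0077  0.0076]
 [ 0.0341 -0.0074  0.0076]
 [ 0.0341  0.0076  0.0076]]
```

```bash
python3 - <<'E'
from h import *
print(delta([.4859,-.2099,.13],.2227,[.5682,.1717,.1715],Rdown(-.257)))
E
```

```text
[-3.90000e-01  1.74000e-02  4.15000e-02  0.00000e+00  0.00000e+00
 -2.74848e+01]
```

Request:
jog_arm(
  deltas=[-0.03, 0.001, 0, 0, 0, -2, -1, -0.08, 0.004, 0, 0, 0, -6, -1, -0.14, 0.007, 0.005, 0, 0, -10, -1, -0.2, 0.01, 0.01, 0, 0, -15, -1, -0.26, 0.012, 0.02, 0, 0, -20, -1, -0.32, 0.014, 0.03, 0, 0, -24, -1, -0.37, 0.016, 0.04, 0, 0, -27, -1, -0.39, 0.0174, 0.0415, 0, 0, -27.5, -1, -0.39, 0.0174, 0.0415, 0, 0, -27.5, -1, -0.39, 0.0174, 0.0415, 0, 0, -27.5, -1],
)

```text
time_s: 9.07
ee_pos: [0.4861, -0.208, 0.1294]
tool_rot: [-0.001, 0.624, 0.782, 0.0]
force: [-0.7, -0.3, -2.2]
gripper_width: 0.0196
```

```bash
python3 - <<'E'
from h import *
c=cam('wrist'); im=imaging.snapshot('wrist'); cv2.imwrite('pics/w5.png',im[:,:,::-1]);np.savez('w5.npz',im=im,K=c[0],k1=c[1],W=c[2])
s=imaging.snapshot('scene'); cv2.imwrite('pics/s5.png',cv2.resize(s[140:280,120:300],None,fx=4,fy=4,interpolation=cv2.INTER_CUBIC)[:,:,::-1])
o,p,r=obs();print(p,r.as_matrix().round(4).tolist(),delta([.4859,-.2099,.0756],.2227),o['time_s'],o['gripper_width'])
E
```

```text
[ 0.4864457  -0.20781828  0.12974912] [[-0.2234, 0.9747, -0.0004], [0.9747, 0.2234, 0.0008], [0.0008, -0.0003, -1.0]] [-0.002  -0.001   0.0541 -0.0149 -0.048   0.1475] 9.175 0.019895240331894628
```

View pics/w5.png

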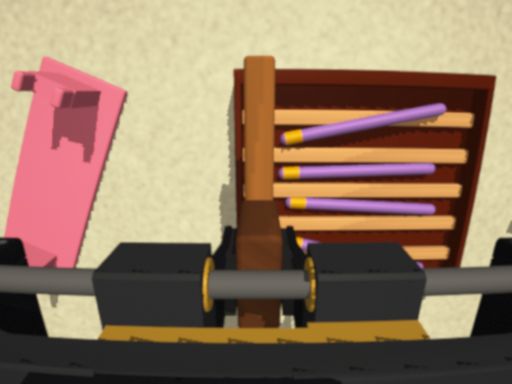

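View pics/s5.png

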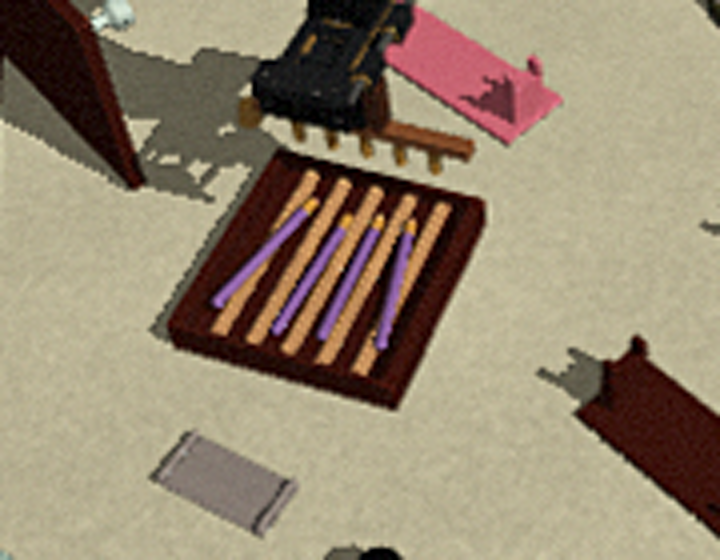

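```bash
python3 - <<'E'
from h import *
d=np.load('w5.npz'); im=d['im'];c=(d['K'],float(d['k1']),d['W'])
v=cv2.resize(im[:,:,::-1],None,fx=3,fy=3,interpolation=cv2.INTER_CUBIC)
q=[.570,-.1918,.2227]
def W(P,z):
    P=np.array(P);cs,s=np.cos(q[2]),np.sin(q[2]); return np.c_[q[0]+P[:,0]*cs-P[:,1]*s,q[1]+P[:,0]*s+P[:,1]*cs,np.full(len(P),z)]
def dr(u,col): cv2.polylines(v,[np.round((u*3+1)*8).astype(np.int32)],True,col,1,cv2.LINE_AA,3)
dr(proj(W([[-.106,.102],[.106,.102],[.106,-.102],[-.106,-.102]],.034),c),(0,255,0))
for y in (-.032,0,.032,.064): dr(proj(W([[-.1,y-.006],[.1,y-.006],[.1,y+.006],[-.1,y+.006]],.021),c),(255,255,0))
i=imaging.camera_info('wrist');e=-.0012
dr(proj(np.array([[.1+e,-.008,.0076],[.1+e,.008,.0076],[.03,.008,.0076],[.03,-.008,.0076]]),(c[0],c[1],i['mount'])),(0,0,255))
cv2.imwrite('pics/w5o.png',v[150:740,690:1490])
E
```

```text
(no output)
```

View pics/w5o.png

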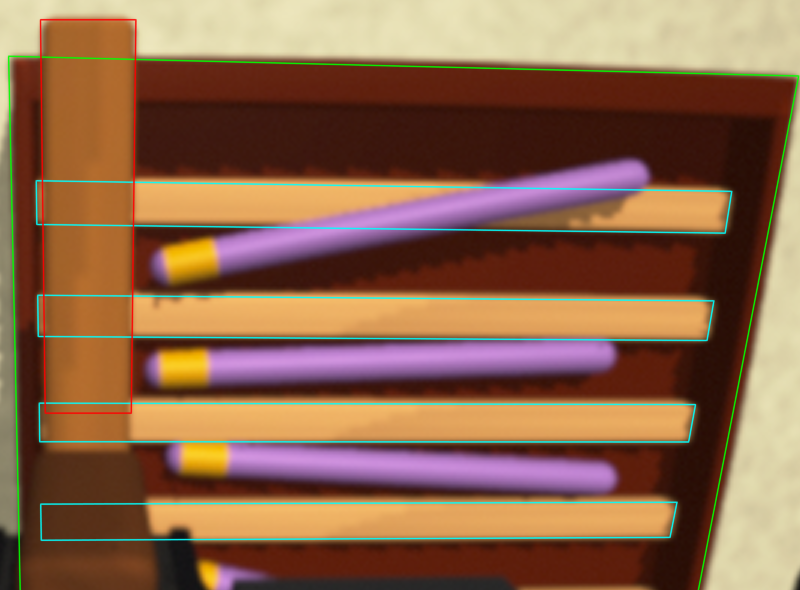

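Request:
jog_arm(
  deltas=[-0.002, -0.001, 0.015, 0, 0, 0, -1, -0.002, -0.001, 0.035, 0, 0, 0, -1, -0.002, -0.001, 0.05, 0, 0, 0, -1, -0.002, -0.001, 0.054, 0, 0, 0, -1, -0.002, -0.001, 0.054, 0, 0, 0, -1, -0.002, -0.001, 0.054, 0, 0, 0, -1],
)

```text
time_s: 9.93
ee_pos: [0.486, -0.2121, 0.0767]
tool_rot: [0.001, 0.624, 0.781, 0.0]
force: [-0.5, -0.7, -2.4]
gripper_width: 0.0198
```

```bash
python3 - <<'E'
from h import *
for k in range(2):
  s=imaging.snapshot('side'); 
  o,p,r=obs();print(p,r.as_matrix().round(4).tolist(),delta([.4859,-.2099,.0756],.2227),delta([.570-.0002+.088*.9753,-.1918+.0011+.088*.2209,.0756],.2227),o['time_s'],o['force'])
cv2.imwrite('pics/d6.png',cv2.resize(s[180:300,230:390],None,fx=5,fy=5,interpolation=cv2.INTER_CUBIC)[:,:,::-1])
E
```

```text
[ 0.48600443 -0.2121082   0.0766982 ] [[-0.2207, 0.9753, 0.0014], [0.9753, 0.2207, -0.0001], [-0.0004, 0.0013, -1.0]] [ 0.0022  0.0004  0.0011  0.0744  0.0247 -0.0113] [ 0.0024  0.1745  0.0013  0.0744  0.0247 -0.0113] 9.975 [-0.22864453  1.22137112 -2.07278457]
[ 0.48594896 -0.2120664   0.07666934] [[-0.2207, 0.9753, 0.0013], [0.9753, 0.2207, -0.0001], [-0.0004, 0.0012, -1.0]] [ 0.0021  0.0004  0.0011  0.0713  0.0206 -0.0078] [ 0.0023  0.1745  0.0013  0.0713  0.0206 -0.0078] 10.025 [-0.38178607 -0.21718322 -1.92165252]
```

View pics/d6.png

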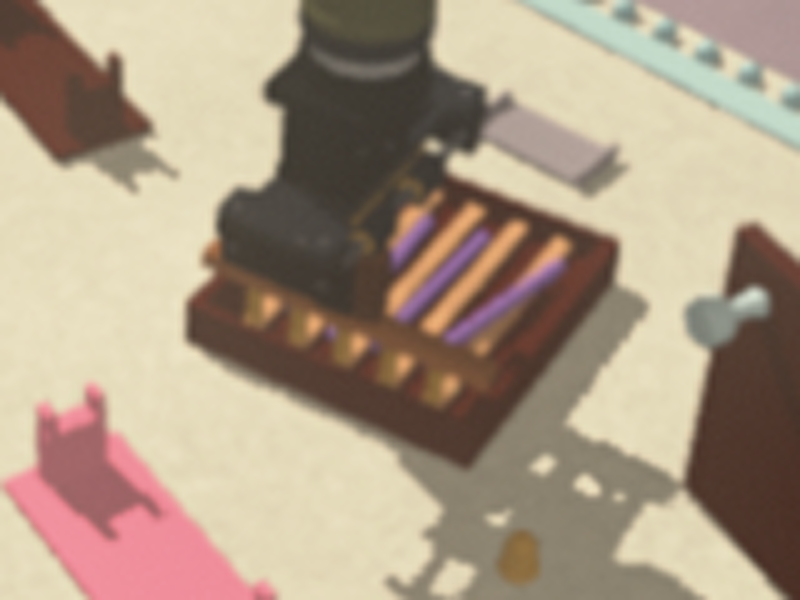

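```bash
python3 - <<'E'
from h import *
c=cam('wrist'); im=imaging.snapshot('wrist'); o,p,r=obs(); print(p)
v=cv2.resize(im[:,:,::-1],None,fx=3,fy=3,interpolation=cv2.INTER_CUBIC)
q=[.570,-.1918,.2227]
def W(P,z):
    P=np.array(P);cs,s=np.cos(q[2]),np.sin(q[2]); return np.c_[q[0]+P[:,0]*cs-P[:,1]*s,q[1]+P[:,0]*s+P[:,1]*cs,np.full(len(P),z)]
def dr(u,col): cv2.polylines(v,[np.round((u*3+1)*8).astype(np.int32)],True,col,1,cv2.LINE_AA,3)
dr(proj(W([[-.106,.102],[.106,.102],[.106,-.102],[-.106,-.102]],.034),c),(0,255,0))
for y in (-.032,0,.032,.064): dr(proj(W([[-.1,y-.006],[.1,y-.006],[.1,y+.006],[-.1,y+.006]],.021),c),(255,255,0))
cv2.imwrite('pics/w6o.png',v[130:720,690:1490])
E
```

```text
[ 0.4859031  -0.21201552  0.07661199]
```

View pics/w6o.png

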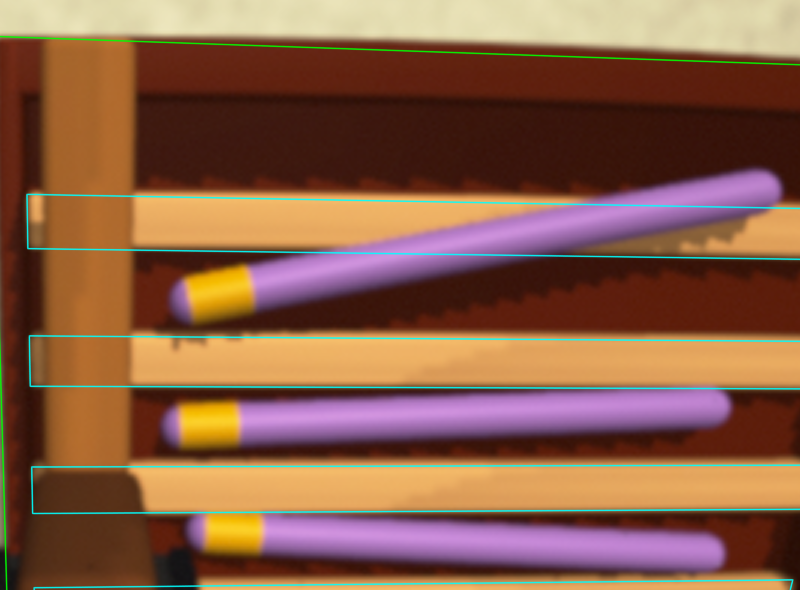

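Request:
jog_arm(
  deltas=[0.0024, 0, 0.0008, 0, 0, 0, -1, 0.0024, 0, 0.0008, 0, 0, 0, -1, 0.0024, 0.01, 0.0008, 0, 0, 0, -1, 0.0024, 0.02, 0.0008, 0, 0, 0, -1, 0.0024, 0.03, 0.0008, 0, 0, 0, -1, 0.0024, 0.04, 0.0008, 0, 0, 0, -1, 0.0024, 0.05, 0.0008, 0, 0, 0, -1, 0.0024, 0.06, 0.0008, 0, 0, 0, -1, 0.0024, 0.07, 0.0008, 0, 0, 0, -1, 0.0024, 0.08, 0.0008, 0, 0, 0, -1, 0.0024, 0.09, 0.0008, 0, 0, 0, -1],
)

```text
time_s: 11.45
ee_pos: [0.5734, -0.1895, 0.0753]
tool_rot: [-0.0, 0.624, 0.781, 0.0]
force: [-0.2, 0.4, -1.9]
gripper_width: 0.0198
```

```bash
python3 - <<'E'
from h import *
c=cam('wrist'); im=imaging.snapshot('wrist'); o,p,r=obs(); print(p,o['force'],delta([.570-.0002+.088*.9753,-.1918+.0016+.088*.2209,.0756],.2227),o['gripper_width'])
v=cv2.resize(im[:260,:,::-1],None,fx=1.5,fy=1.5,interpolation=cv2.INTER_CUBIC)
cv2.imwrite('pics/w7.png',v)
E
```

```text
[ 0.57486872 -0.18884067  0.07533054] [ 2.24851285  0.5675945  -1.42044548] [-0.0003  0.0828 -0.0001  0.0855  0.0275  0.0611] 0.019766196818457243
```

View pics/w7.png

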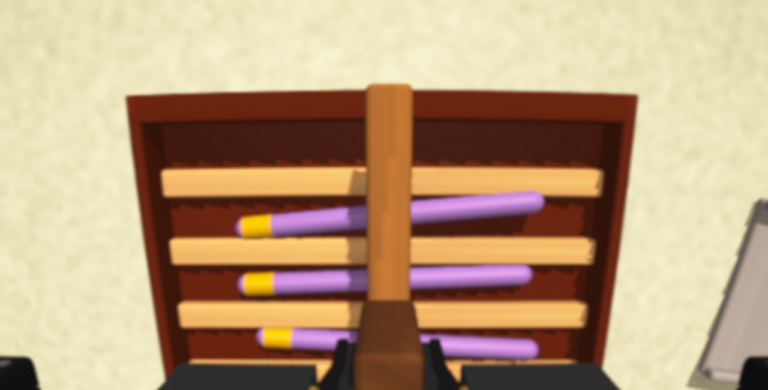

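Working as intended: needle 1 has swung back off the ridge (tip at (540,201)). I'll continue to the stop.

Request:
jog_arm(
  deltas=[0, 0.01, 0, 0, 0, 0, -1, 0, 0.02, 0, 0, 0, 0, -1, 0, 0.03, 0, 0, 0, 0, -1, 0, 0.04, 0, 0, 0, 0, -1, 0, 0.05, 0, 0, 0, 0, -1, 0, 0.06, 0, 0, 0, 0, -1, 0, 0.07, 0, 0, 0, 0, -1, 0, 0.078, 0, 0, 0, 0, -1, 0, 0.084, 0, 0, 0, 0, -1, 0, 0.084, 0, 0, 0, 0, -1, 0, 0.084, 0, 0, 0, 0, -1],
)

```text
time_s: 12.88
ee_pos: [0.6543, -0.1714, 0.0752]
tool_rot: [-0.0, 0.624, 0.781, -0.0]
force: [-0.9, 0.6, -2.4]
gripper_width: 0.0195
```

```bash
python3 - <<'E'
from h import *
c=cam('wrist'); im=imaging.snapshot('wrist'); o,p,r=obs(); print(p,o['force'],o['gripper_width'],o['time_s'])
v=cv2.resize(im[:260,:,::-1],None,fx=1.5,fy=1.5,interpolation=cv2.INTER_CUBIC)
cv2.imwrite('pics/w8.png',v)
for n,(a,b,e,f) in dict(scene=(150,260,140,260),side=(190,290,250,380)).items():
    s=imaging.snapshot(n);cv2.imwrite(f'pics/{n}8.png',cv2.resize(s[a:b,e:f],None,fx=5,fy=5,interpolation=cv2.INTER_CUBIC)[:,:,::-1])
E
```

```text
[ 0.65426005 -0.17140222  0.07526105] [ 0.09371992 -0.74180398 -1.90589649] 0.019791000674993363 12.925
```

View pics/w8.png

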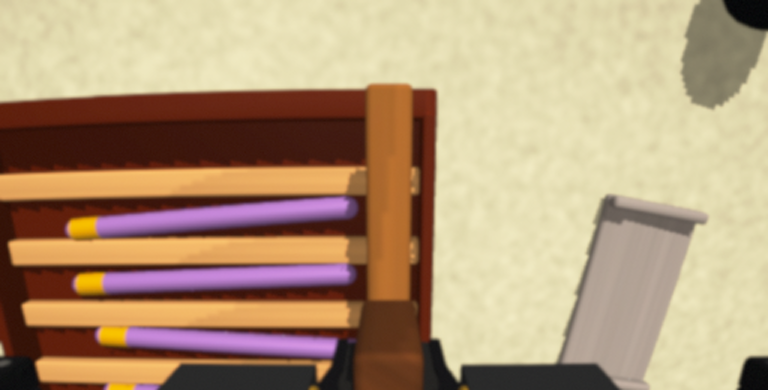

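View pics/scene8.png

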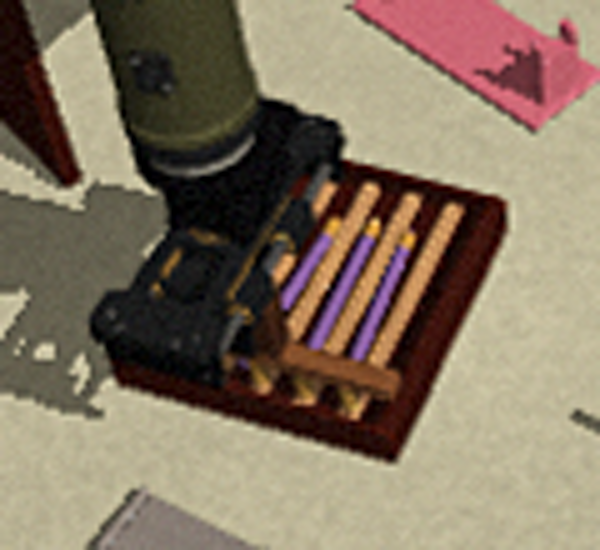

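View pics/side8.png

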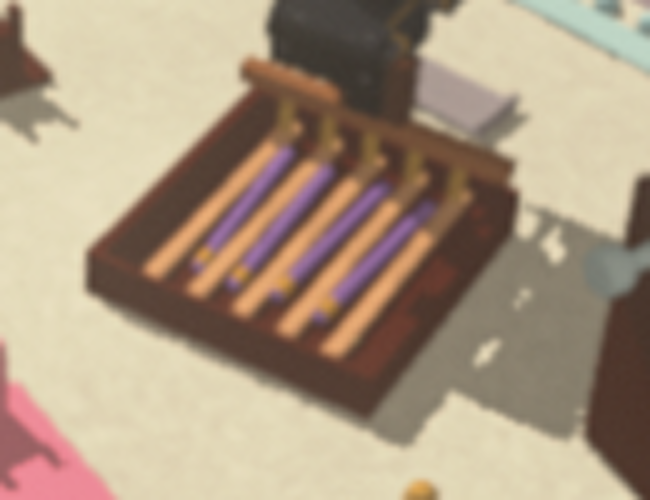

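Request:
jog_arm(
  deltas=[0, -0.001, -0.02, 0, 0, 0, -1, 0, -0.001, -0.05, 0, 0, 0, -1, -0.01, 0.005, -0.09, 0, 0, 0, -1, -0.04, 0.01, -0.12, 0, 0, 0, -1, -0.06, 0.01, -0.13, 0, 0, 0, -1, -0.06, 0.01, -0.13, 0, 0, 0, -1, -0.06, 0.01, -0.13, 0, 0, 0, -1],
)

```text
time_s: 13.9
ee_pos: [0.6774, -0.2262, 0.2052]
tool_rot: [-0.001, 0.624, 0.781, 0.0]
force: [0.8, 1.6, -2.8]
gripper_width: 0.0199
```

```bash
python3 - <<'E'
from h import *
c=cam('wrist'); im=imaging.snapshot('wrist'); o,p,r=obs(); print(p,o['gripper_width'],o['time_s'])
np.savez('w9.npz',im=im,K=c[0],k1=c[1],W=c[2])
v=cv2.resize(im[:270,:280,::-1],None,fx=2.7,fy=2.2,interpolation=cv2.INTER_CUBIC)
cv2.imwrite('pics/w9.png',v)
q=[.570,-.1918,.2227]
hsv=cv2.cvtColor(im[:240],cv2.COLOR_RGB2HSV); m=cv2.inRange(hsv,(120,40,60),(160,255,255))|cv2.inRange(hsv,(20,150,100),(32,255,255))
n,lab,st,ce=cv2.connectedComponentsWithStats(m)
for i in range(1,n):
    if st[i][4]<100: continue
    ys,xs=np.where(lab==i); P=np.c_[xs,ys].astype(np.float32)
    vx,vy,x0,y0=cv2.fitLine(P,cv2.DIST_L2,0,.01,.01).ravel()
    t=(P-[x0,y0])@[vx,vy]; ends=np.array([[x0,y0]+t.min()*np.array([vx,vy]),[x0,y0]+t.max()*np.array([vx,vy])])
    for z in (.019,.024):
        Wd=unproj(ends,[z,z],c)[:,:2]-q[:2]; cs,s=np.cos(q[2]),np.sin(q[2]); T=Wd@np.array([[cs,-s],[s,cs]])
        d=T[1]-T[0]; print(st[i][4],z,(T*1000).round(1).tolist(),'ang',np.arctan(d[1]/d[0]).round(3))
E
```

```text
[ 0.67745076 -0.22568533  0.20477671] 0.019735227184485376 13.95
1254 0.019 [[-50.9, 45.0], [72.6, 53.5]] ang 0.069
1254 0.024 [[-48.8, 44.7], [72.9, 53.0]] ang 0.069
1197 0.019 [[-52.5, 17.3], [70.9, 21.5]] ang 0.034
1197 0.024 [[-50.4, 17.4], [71.3, 21.5]] ang 0.034
1142 0.019 [[-45.5, -11.3], [77.7, -18.0]] ang -0.055
1142 0.024 [[-43.5, -10.8], [78.0, -17.4]] ang -0.055
1045 0.019 [[-46.8, -43.9], [75.1, -51.7]] ang -0.063
1045 0.024 [[-44.7, -43.0], [75.4, -50.6]] ang -0.063
```

View pics/w9.png

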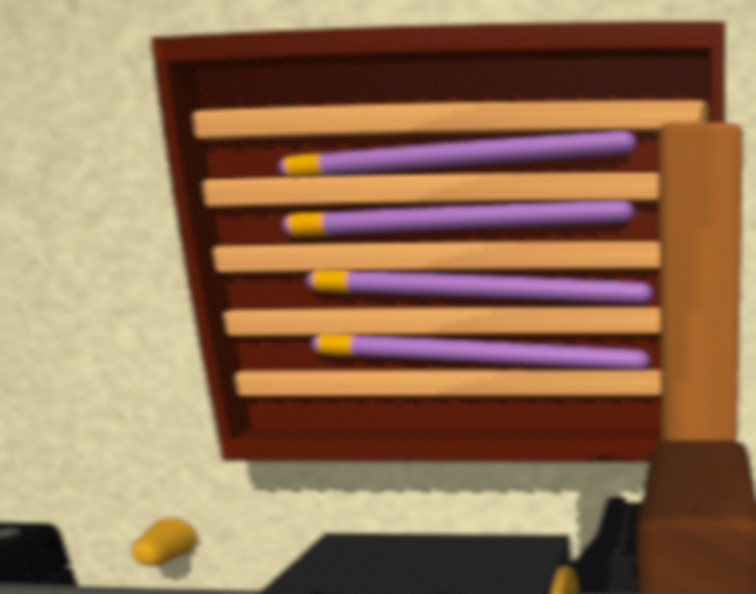

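```bash
python3 - <<'E'
from h import *
d=np.load('w9.npz'); im=d['im'];c=(d['K'],float(d['k1']),d['W'])
v=cv2.resize(im[30:180,90:260,::-1],None,fx=4.6,fy=4,interpolation=cv2.INTER_CUBIC)
cv2.imwrite('pics/w9z.png',v)
s=imaging.snapshot('side');cs=cam('side')
cv2.imwrite('pics/side9.png',cv2.resize(s[200:280,260:370],None,fx=7,fy=7,interpolation=cv2.INTER_CUBIC)[:,:,::-1])
q=[.570,-.1918,.2227]
for im2,c2,nm in ((im[:240],c,'wrist'),(s,cs,'side')):
  print(nm)
  hsv=cv2.cvtColor(im2,cv2.COLOR_RGB2HSV); m=cv2.inRange(hsv,(120,40,60),(165,255,255))
  n,lab,st,ce=cv2.connectedComponentsWithStats(m)
  for i in range(1,n):
    if st[i][4]<60: continue
    ys,xs=np.where(lab==i); P=np.c_[xs,ys].astype(np.float32)
    vx,vy,x0,y0=cv2.fitLine(P,cv2.DIST_L2,0,.01,.01).ravel()
    t=(P-[x0,y0])@[vx,vy]; ends=np.array([[x0,y0]+t.min()*np.array([vx,vy]),[x0,y0]+t.max()*np.array([vx,vy])])
    Wd=unproj(ends,[.019,.019],c2)[:,:2]-q[:2]; a,b=np.cos(q[2]),np.sin(q[2]); T=Wd@np.array([[a,-b],[b,a]])
    print(st[i][4],(T*1000).round(1).tolist())
E
```

```text
wrist
1306 [[-50.9, 45.0], [72.7, 53.4]]
1244 [[-52.6, 17.3], [70.9, 21.5]]
1194 [[-45.5, -11.3], [77.8, -18.1]]
1098 [[-46.9, -44.0], [76.1, -51.7]]
side
75 [[-39.2, 46.7], [72.1, 51.4]]
78 [[-43.8, 16.7], [69.6, 19.8]]
80 [[-36.5, -13.3], [77.0, -16.7]]
83 [[-39.4, -44.8], [75.7, -50.2]]
```

View pics/w9z.png

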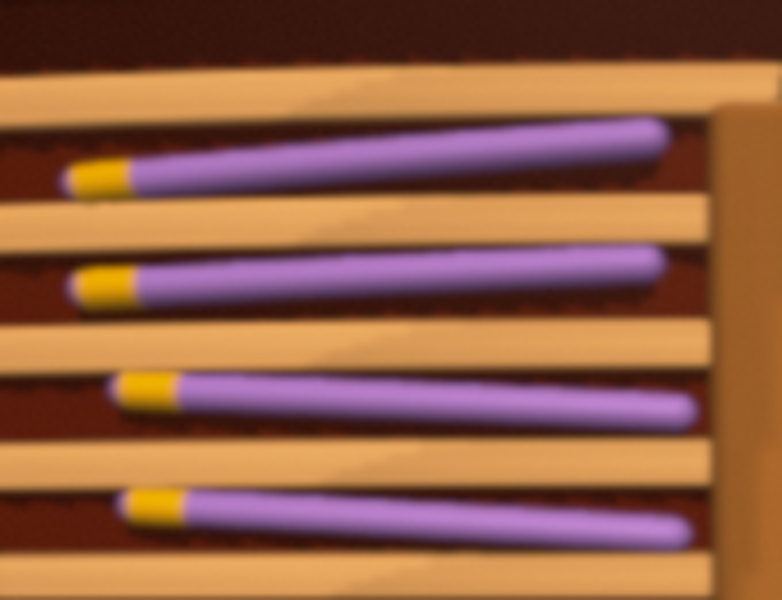

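View pics/side9.png

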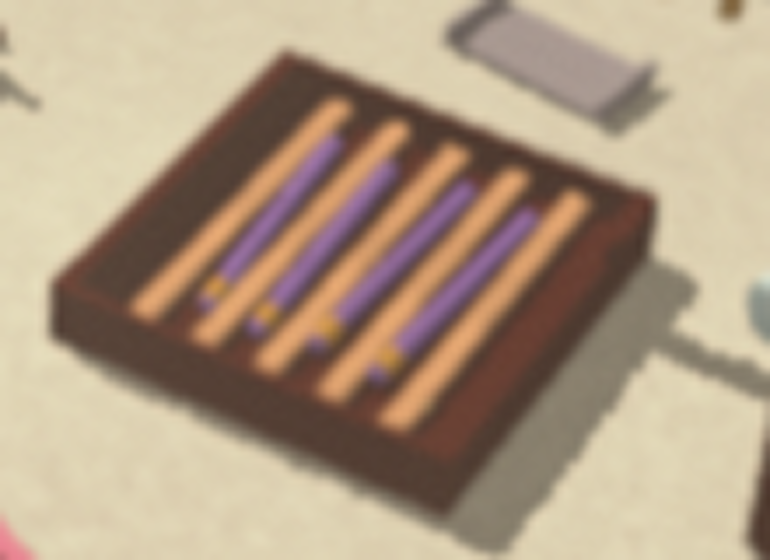

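```bash
python3 - <<'E'
from h import *
print(delta([.5684,.1719,.18],-.257))
E
```

```text
[ 4.11700e-01 -1.79000e-02  2.53000e-02 -6.26000e-02 -9.48000e-02
  2.75769e+01]
```

Request:
jog_arm(
  deltas=[0.03, -0.001, 0, 0, 0, 2, -1, 0.08, -0.003, 0, 0, 0, 5, -1, 0.14, -0.006, 0, 0, 0, 9, -1, 0.2, -0.009, 0, 0, 0, 13, -1, 0.26, -0.011, 0.005, 0, 0, 17, -1, 0.32, -0.014, 0.015, 0, 0, 22, -1, 0.37, -0.016, 0.02, 0, 0, 25.5, -1, 0.4, -0.018, 0.025, 0, 0, 27.5, -1, 0.4115, -0.018, 0.025, 0, 0, 27.5, -1, 0.4115, -0.018, 0.025, 0, 0, 27.5, -1, 0.4115, -0.018, 0.025, 0, 0, 27.5, -1, 0.4115, -0.018, 0.025, 0, 0, 27.5, -1],
)

```text
time_s: 15.5
ee_pos: [0.5699, 0.168, 0.1805]
tool_rot: [0.0, 0.793, 0.609, 0.0]
force: [-0.3, 0.4, -0.9]
gripper_width: 0.02
```

```bash
python3 - <<'E'
from h import *
c=cam('wrist'); im=imaging.snapshot('wrist'); cv2.imwrite('pics/w10.png',im[:,:,::-1])
for k in range(2): 
  o,p,r=obs();print(p,r.as_matrix().round(4).tolist(),delta([.5684,.1719,.0716],-.257),o['time_s'],o['gripper_width']); imaging.snapshot('side')
E
```

```text
[0.56978283 0.16830902 0.18048087] [[0.2569, 0.9664, 0.0005], [0.9664, -0.2569, -0.0002], [-0.0, 0.0005, -1.0]] [ 0.0031 -0.0023  0.1089  0.0299  0.0012 -0.1606] 15.55 0.01948714478823112
[0.56966416 0.16862759 0.18043034] [[0.2565, 0.9666, 0.0004], [0.9666, -0.2565, -0.0001], [0.0, 0.0004, -1.0]] [ 0.0028 -0.0021  0.1088  0.0208 -0.0019 -0.135 ] 15.6 0.0192784808741026
```

View pics/w10.png

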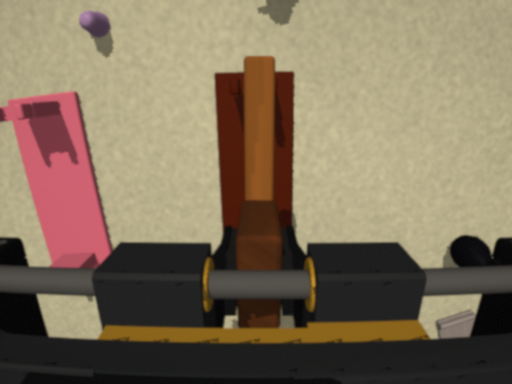

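Request:
jog_arm(
  deltas=[0.0015, -0.0015, 0.03, 0, 0, 0, -1, 0.0015, -0.0015, 0.06, 0, 0, 0, -1, 0.0015, -0.0015, 0.08, 0, 0, 0, -1, 0.0015, -0.0015, 0.08, 0, 0, 0, -1, 0.0015, -0.0015, 0.08, 0, 0, 0, -1, 0.0015, -0.0015, 0.08, 0, 0, 0, -1],
)

```text
time_s: 16.4
ee_pos: [0.5692, 0.172, 0.1017]
tool_rot: [0.0, 0.792, 0.61, 0.001]
force: [-0.0, -0.3, -1.8]
gripper_width: 0.02
```

```bash
python3 - <<'E'
from h import *
for k in range(3): 
  o,p,r=obs();print(p,delta([.5684,.1719,.0716],-.257),o['time_s'],o['force']); imaging.snapshot('side')
E
```

```text
[0.56916674 0.17200916 0.10165489] [-0.0004 -0.0008  0.0301  0.1047 -0.0942 -0.0268] 16.4 [-0.0066896  -0.32084581 -1.8031705 ]
[0.56899878 0.17200014 0.10148489] [-0.0003 -0.0006  0.0299  0.0913 -0.0886 -0.0252] 16.45 [-0.4407267   0.44618066 -1.86095974]
[0.56881872 0.17198302 0.10127301] [-0.0002 -0.0004  0.0297  0.0747 -0.0744 -0.0208] 16.5 [-0.3577148   0.45673612 -2.35699772]
```

Aligned within half a millimetre; lower it.

Request:
jog_arm(
  deltas=[0, 0, 0.008, 0, 0, 0, -1, 0, 0, 0.016, 0, 0, 0, -1, 0, 0, 0.023, 0, 0, 0, -1, 0, 0, 0.028, 0, 0, 0, -1, 0, 0, 0.0285, 0, 0, 0, -1, 0, 0, 0.0285, 0, 0, 0, -1, 0, 0, 0.0285, 0, 0, 0, -1],
)

```text
time_s: 17.42
ee_pos: [0.5682, 0.1718, 0.0718]
tool_rot: [0.0, 0.792, 0.611, 0.0]
force: [-0.3, 0.1, -2.1]
gripper_width: 0.0194
```

Request:
jog_arm(
  deltas=[0, 0, 0.0006, 0, 0, 0, -1, 0, 0, 0.0006, 0, 0, 0, -1, 0, 0, 0.0006, 0, 0, 0, -0.4, 0, 0, 0.0006, 0, 0, 0, 0, 0, 0, 0.0006, 0, 0, 0, 0.5, 0, 0, 0.0006, 0, 0, 0, 0.5, 0, 0, 0.0006, 0, 0, 0, 0.5, 0, 0, 0.0006, 0, 0, 0, 0.5, 0, 0, 0.0006, 0, 0, 0, 0.5],
)

```text
time_s: 18.55
ee_pos: [0.5682, 0.1717, 0.0712]
tool_rot: [0.0, 0.792, 0.61, 0.0]
force: [1.1, 0.7, -0.2]
gripper_width: 0.0646
```

Request:
jog_arm(
  deltas=[0, 0, -0.03, 0, 0, 0, 0.5, 0, 0, -0.08, 0, 0, 0, 0.5, 0, 0, -0.13, 0, 0, 0, 0.5, -0.02, 0, -0.16, 0, 0, 0, 0.5, -0.03, 0, -0.17, 0, 0, 0, 0.5, -0.03, 0, -0.17, 0, 0, 0, 0.5, -0.03, 0, -0.17, 0, 0, 0, 0.5],
)

```text
time_s: 19.42
ee_pos: [0.5596, 0.1434, 0.2394]
tool_rot: [-0.001, 0.792, 0.611, -0.001]
force: [0.1, -0.3, -0.9]
gripper_width: 0.0651
```

```bash
python3 - <<'E'
from h import *
c=cam('wrist'); im=imaging.snapshot('wrist'); cv2.imwrite('pics/w11.png',im[:,:,::-1])
for n,(a,b,e,f) in dict(scene=(150,300,140,350),side=(140,290,200,380)).items():
    s=imaging.snapshot(n);cv2.imwrite(f'pics/{n}11.png',cv2.resize(s[a:b,e:f],None,fx=3.5,fy=3.5,interpolation=cv2.INTER_CUBIC)[:,:,::-1])
    for l in ['rake','cradle']: print(n,l,[(round(d['p'],2),[round(float(x),4) for x in d['point']]) for d in imaging.place_of(l,n)][:2])
print(obs()[0]['time_s'],obs()[1])
E
```

```text
scene rake [(0.76, [0.5691, 0.1711, 0.0522])]
scene cradle [(0.98, [0.269, 0.4471, 0.0004]), (0.77, [0.3473, 0.2064, 0.0005])]
side rake [(0.78, [0.562, 0.1691, 0.0481]), (0.16, [0.502, -0.1625, 0.0164])]
side cradle [(0.97, [0.2984, -0.246, -0.0022]), (0.88, [0.5666, 0.1645, 0.0008])]
19.775 [0.56037811 0.14292458 0.2407026 ]
```

View pics/w11.png

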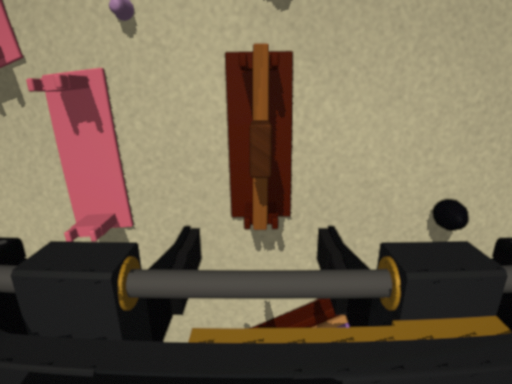

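View pics/scene11.png

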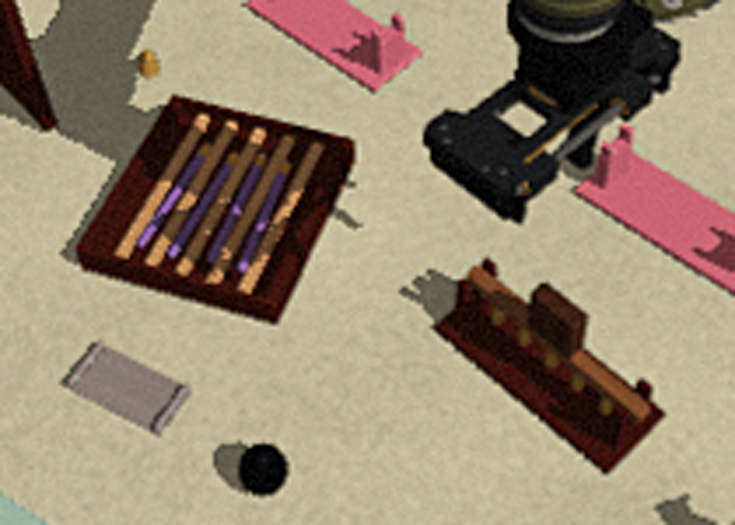

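View pics/side11.png

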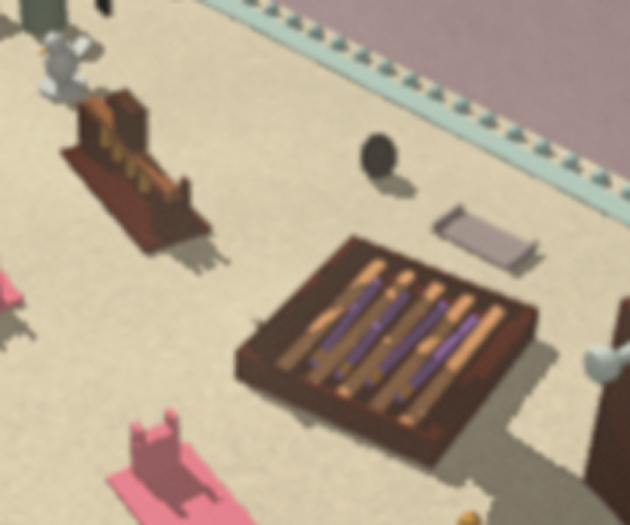

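```bash
python3 -c "
from cell import manip
print(manip.finish_job())"
```

```text
the job is handed in; nothing more can be done
None
```

I combed the four needles into the grooves with one stroke of the rake, set the rake back in both notches of the cradle, let go and backed off. The job was handed in at about 19.8 s; no verdict was reported.

**Needles:** My last measurement, from the wrist and side cameras with the rake lifted clear, put all four needles in their grooves. Their angles to the grooves were 0.03–0.07 rad, against a limit of 0.1. Needle 1 is the least certain: its tip lies against the side of the ridge. The wrist camera put the tip about 0.4 mm past the groove's play limit and the side camera about 1.6 mm inside it, a gap similar to the other needles'. I judged it down in the groove, but I did not measure its height directly.

**Rake:** It was put back at the TCP pose where I had gripped it, to within about 1 mm. The final pictures show its bar in both notches, upright and in line. It sits about 5 mm off-centre along the cradle, as it did at the start, against a limit of 14.

**Bystanders:** I steered clear of them and the cabinet door, and those in the final pictures look unmoved. I did not measure their positions again.

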